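Lock the tube rotator's shaft with its hitch pin

ROBOT

A 6-joint arm with a two-finger parallel gripper is mounted at the origin on a cart in front of the work surface, level with it; the furniture and walls round the work are solid. World frame = base frame: x ahead of the robot, y to its left, z up, the work surface at z = 0. Lengths are in m, angles in rad, forces in N, time in s.
With the tool pointing down it reaches from about 0.425 to 0.95 m from the base axis. Payload 3.5 kg.
Tool frame: the origin (TCP) lies at the very end of the fingers, on their centre line; the grasp point (between the pads) lies 19 mm behind it; x points along the fingers, z is the direction in which the jaws open and shut, and the axes are right-handed (so a half turn about x gives the same grasp; the last joint's range is limited). The gripper opens to 85 mm and grips with 20 to 120 N. Pads are 22 mm wide; open, the fingers measure 114 mm over their backs; the gripper's body (76 mm by 85 mm) begins 54 mm behind the grasp point. The pads swing forward as they close: fully open they stand 13 mm farther back than shut.
Start: joints at [-1.359, 0.286, 1.577, -0, 1.279, -0.15], TCP at [0.239, -0.631, 0.231] pointing down, gripper open.
Joint ranges: [-2.77, 2.77], [-0.9, 2.22], [0.21, 2.48], [-1.53, 4.67], [0.24, 2.81], [-2.84, 2.84]. Speed limits (rad/s): [2.79, 2.79, 3.14, 3.14, 3.14, 3.14].

INTERFACE

Orientations are given as a unit quaternion [x, y, z, w].
In Python, from plant import ctrl, cams gives the robot as it stands.
- The arm moves only by the tool play_rows, never from a script. Its argument "rows" is a list of rows, each a list of 3 entries, a list of its own where there are three numbers: the opening in per cent of the stroke, from 0 (shut) to 100 (fully open), then the shift along the tool's x, y, z in units of 0.3 m (1.0 is 0.3 m), then the turn, a rotation vector about the tool's x, y, z in units of pi/2 rad (1.0 is pi/2 rad). A call has 1 to 10 rows; each row is the pose to reach, as a shift and turn from the pose commanded when the call began, along the tool's axes at that moment; what a row does not reach only later rows make up. A row lasts 1/12 s, in which the tool goes at most 41.7 mm and 7.16 degrees, less where a joint would pass 70% of its speed; a pose out of reach is approached as far as the arm can. A call with a number of a shift or a turn outside -1 to 1 is refused whole. A call with a gripper value outside its range is refused whole. The fingers move at their own pace and stop on an object; "force" is the grip in N (left out, the last holds). Time passes only in rows, so rows that repeat a pose let the fingers close. It gives the time, the measured TCP pose, the force and the opening at its end, in the units of the state.
- ctrl.get_state(): the state, without advancing time (a new reading comes with each control period).
- cams.read_camera(name): name is "scene" or "top" or "wrist"; returns a dict with "color" (400x640x3 uint8, red, green, blue), "fx", "fy", "cx", "cy" (pixels), "view" (4x4, takes a point from world to camera coordinates). Camera axes: x right, y down, z forward; pixel columns grow to the right and rows downward; lengths in m; the calibration is good to about 2 mm. A picture is of the moment at which its call begins. There is no depth.
- ctrl.sign_off(): hands the job in, once; it reports no verdict.
The state is a dict: "time": time; "qpos": joint angles; "dq": joint speeds; "joint_efforts": joint torques, N m; "eef_pos": TCP position; "tcp_rot": TCP orientation; "contact_force": force on the tool from outside, world axes, zero at the start; "wrist_torque": the same for the moment, N m; "opening": opening from 0.0 (shut) to 1.0 (fully open).
Only numpy, scipy, OpenCV 4.12 (cv2) and the standard library are available. Lean on these libraries where they do the work, as an engineer would, in place of code of your own. Each camera call takes 0.05 s, during which the arm holds its last target. There are 200 camera calls.

TASK

Take the hitch pin with the red handle out of its grey parking block and push it down, gently, through the cross hole in the square shaft end of the tube rotator until its collar sits on the shaft; the shaft floats lengthwise, so feel for the hole and never force the pin. Then swing the pin's sprung wire loop down over the free end of the shaft until it has snapped fully shut, and let go. Leave the specimen pot, the dropper bottle and the box of cover glasses where they are.

Things in the scene. Friction and masses are not known exactly. Their poses are not given: they have to be found in the camera images.
- rotator: Fixed tube rotator: grey base 215 x 110 x 14 mm, white drive housing at the back (126 mm high, its front at x = 60 mm), blue upright drum (96 mm diameter, front at x = -8, tube caps to -14), hub face at x = -20, then a level square steel shaft end. Origin on the table under the drum; x runs from the shaft's free end (which faces the robot) back to the housing, z up. Axis height 85 mm.
- hole_mid (a point): Centre of the flat top of the 22 x 22 mm shaft (top 96, underside 74 mm above the table), at x = -55 mm of the rotator; axes as the rotator's. The vertical through hole (11.5 mm diameter, 25 mm from the free end) has its mouth here when the shaft is at mid float. This point does not follow the shaft: the real hole lies up to 11 mm off, either way along x, unmeasured.
- pin: Loose hitch pin standing in the park block, about 0.1 kg. Origin at its nose, z up along it: shank 10 mm diameter, tapering over the lowest 6 mm to an 8 mm flat nose; collar (19 mm diameter) from z = 50 to 54; loop pivot at z = 62; red handle from 72 to 108. Its open loop points to its -x: bring its x along the rotator's x. The shaft slides along x if pushed with over 2.5 N, else stays.
- pin_head (a point): Centre of the pin's red handle, at z = 90 mm of the pin, axes as the pin's. The handle is 18 mm along x, 14 mm along y (pinch it across y) and 36 mm high. Seated in the shaft, this point is 40 mm above the shaft's top.
- pin_tip (a point): Centre of the pin's flat nose (the pin's origin), axes as the pin's. Seated, it is 50 mm below the shaft's top.
- loop_bar (a point): Middle of the crossbar of the pin's wire loop, a U of 4.4 mm steel wire, 32 mm between the legs. It is pivoted about the pin's y axis at z = 62 mm of the pin; the crossbar is 50 mm from the pivot.
- loop (a joint): Angle of the loop in rad: 0 open (pointing along the pin's -x, 10 degrees above level), growing as it swings down, 1.58 shut (hanging beside the shank, round the shaft end). Sprung over centre: below 0.75 it springs back open, beyond that it snaps shut by itself. Swinging it takes about 2 N at the crossbar at first, less towards the middle.
- park_block: Fixed grey parking block, 50 x 50 x 60 mm, with a vertical 13 mm hole 55 mm deep in the middle of its top, in which the pin stands. Origin at the centre of its underside.
- specimen_pot_mid (a point): Specimen pot with a yellow cap, 50 mm diameter, 55 mm high, loose, not to be disturbed; the point is its centre.
- dropper_bottle_mid (a point): Amber dropper bottle with black teat, 33 mm diameter, 82 mm high, loose, not to be disturbed; the point is its centre.
- cover_box_mid (a point): Small flat blue box of cover glasses, 34 x 34 x 17 mm, loose, not to be disturbed; the point is its centre.

How it is judged:
On the way:
1. the pin is through the cross hole, its collar within 4 mm of the shaft's top, with the loop still open (z of pin_tip in the frame of hole_mid below -0.046 m and y of pin_tip in the frame of hole_mid between -0.006 and 0.006 m and x of pin_head in the frame of hole_mid between -0.015 and 0.015 m and angle between pin_head's own z axis and vertical below 0.2 rad and value of joint loop below 0.7 rad), for 0.1 s.
At the end, for the whole second after the job is handed in: The pin stands through the shaft's cross hole, tilted less than 0.2 rad, its collar within 4 mm of the shaft's top; the loop is shut over the shaft end (joint above 1.4 rad); everything is at rest and released (z of pin_tip in the frame of hole_mid below -0.046 m and y of pin_tip in the frame of hole_mid between -0.006 and 0.006 m and x of pin_head in the frame of hole_mid between -0.015 and 0.015 m and angle between pin_head's own z axis and vertical below 0.2 rad and value of joint loop above 1.4 rad and linear speed of pin below 0.02 m/s); the robot touches nothing.
It fails at once if the pin or its loop is forced against the rotator or its shaft with more than 40 N (contact force between pin and rotator above 40 N).
It fails at once if the specimen pot is moved more than 25 mm (distance of specimen_pot_mid from where it was at the start of the episode above 0.025 m).
It fails at once if the dropper bottle is moved more than 25 mm (distance of dropper_bottle_mid from where it was at the start of the episode above 0.025 m).
It fails at once if the cover-glass box is moved more than 25 mm (distance of cover_box_mid from where it was at the start of the episode above 0.025 m).
It also fails if it takes over 64 s, if anything falls off the work surface, if the arm or the gripper's body presses on something with over 40 N, if the wrist force passes 120 N, or if a joint passes its speed limit or range.

## Working session

There is one attempt and no reset: what is moved stays moved. The work goes in short steps, Python scripts to look and compute and a tool call to move; the robot and the scene stay as the last step left them, time stands still between calls to the robot, and variables do not carry over. Pictures are saved under pics/ and viewed, about 8 in all and at most 12, crops included, and the job is handed in when it is done.

Besides the shell and the picture viewer there is one more tool, called after "Request:" by a JSON object that holds its "api" and its "payload", one argument or row to a line. play_rows: Moves the arm, as the interface text tells. Shifts and turns lie within -1 to 1; 1 stands for 0.3 m of shift or pi/2 rad of turn. Its arguments: {"type":"object","properties":{"rows":{"type":"array"},"force":{"type":"number"}},"required":["rows"]}

```bash
ls; mkdir -p pics; python3 - <<'E'
from plant import ctrl,cams
import cv2,numpy as np
s=ctrl.get_state();print(s)
for n in("scene","top"):
    d=cams.read_camera(n);cv2.imwrite(f"pics/{n}0.png",d["color"][...,::-1]);print(n,d["fx"],d["fy"],d["cx"],d["cy"]);print(np.round(d["view"],4).tolist())
E
```

```text
pics
{'time': 0.0, 'qpos': array([-1.35900383e+00,  2.87160849e-01,  1.57815181e+00, -2.19182045e-06,
        1.27857829e+00, -1.50001415e-01]), 'dq': array([ 6.89731756e-04, -3.54227910e-04,  1.33684464e-03,  5.20472256e-04,
        5.97601392e-04,  2.28195668e-05]), 'joint_efforts': array([-1.57266353e-03, -4.05986774e+01, -2.92627949e+01, -1.86964189e-04,
        5.85495494e-03,  1.39592807e-06]), 'eef_pos': array([ 0.23880806, -0.63065927,  0.22996401]), 'tcp_rot': array([ 0.40244093,  0.58238964, -0.40132891,  0.58120453]), 'contact_force': array([-0.01512237, -0.99256379, -0.2844796 ]), 'wrist_torque': array([-0.03042852, -0.00115069, -0.00067676]), 'opening': 0.9987633197503638}
scene 471.5178876135397 471.5178876135397 312.39180685386157 194.28962786536746
[[-0.9095, -0.4152, -0.0195, 0.576], [-0.1576, 0.3877, -0.9082, 0.0629], [0.3846, -0.823, -0.4181, 0.9333], [0.0, 0.0, 0.0, 1.0]]
top 372.60126270374343 372.60126270374343 318.5100571371301 199.79807735829544
[[0.0116, -0.9999, 0.0052, 0.3049], [-0.9854, -0.0123, -0.1699, 0.532], [0.1699, -0.0031, -0.9855, 0.8691], [0.0, 0.0, 0.0, 1.0]]
```

View pics/scene0.png

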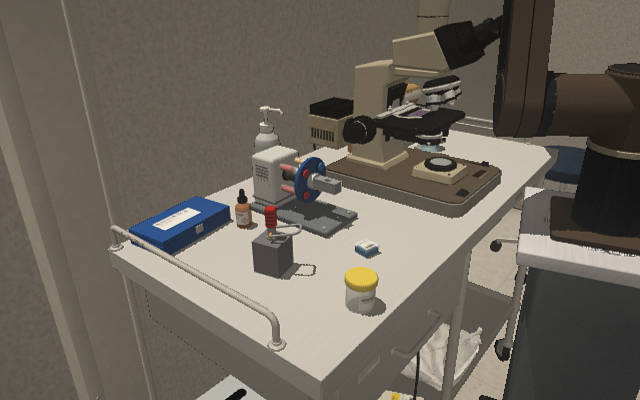

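View pics/top0.png

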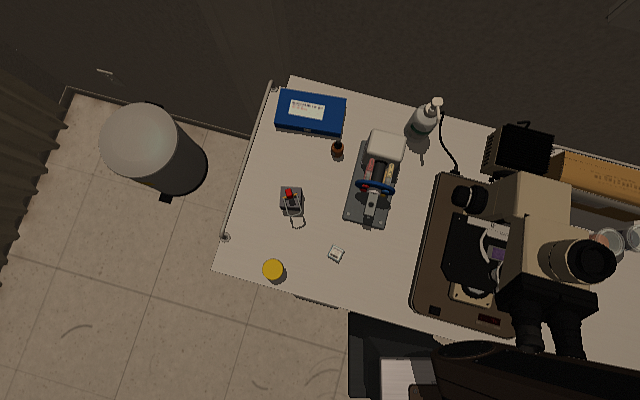

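Scene: red handle at about (270,217), the block at (273,252), shaft end at (330,185). Top: red handle at (289,192), shaft at (371,207), drum at (375,187), bottle at (338,149), box at (336,253), pot at (273,269). I'll zoom in on both views.

```bash
cat > h.py <<'E'
import numpy as np,cv2
from plant import ctrl,cams
from scipy.spatial.transform import Rotation as R
def ray(d,u,v):
    V=np.array(d["view"]);Rm=V[:3,:3];o=-Rm.T@V[:3,3]
    return o,Rm.T@np.array([(u-d["cx"])/d["fx"],(v-d["cy"])/d["fy"],1])
def onz(d,u,v,z):
    o,r=ray(d,u,v);return o+r*(z-o[2])/r[2]
def proj(d,p):
    V=np.array(d["view"]);c=V[:3,:3]@p+V[:3,3];return c[:2]/c[2]*d["fx"]+[d["cx"],d["cy"]]
def tri(d1,p1,d2,p2):
    o,r=ray(d1,*p1);q,s=ray(d2,*p2)
    t=np.linalg.lstsq(np.c_[r,-s],q-o,rcond=None)[0];a=o+r*t[0];b=q+s*t[1]
    return (a+b)/2,np.linalg.norm(a-b)
def red(d,box=None):
    h=cv2.cvtColor(d["color"],cv2.COLOR_RGB2HSV);m=((h[...,0]<8)|(h[...,0]>172))&(h[...,1]>170)&(h[...,2]>70)
    if box: k=np.zeros_like(m);k[box[1]:box[3],box[0]:box[2]]=1;m&=k
    return m
E
python3 - <<'E'
from h import *
t=cams.read_camera("top");s=cams.read_camera("scene")
b1=cv2.resize(t["color"][130:280,260:410],None,fx=4,fy=4,interpolation=2)
cv2.imwrite("pics/topc.png",b1[...,::-1])
b2=cv2.resize(s["color"][145:285,225:375],None,fx=4,fy=4,interpolation=2)
cv2.imwrite("pics/scenec.png",b2[...,::-1])
for d,b in((t,(275,180,305,205)),(s,(255,195,290,240))):
    y,x=np.nonzero(red(d,b));print(len(x),x.mean(),y.mean(),x.min(),x.max(),y.min(),y.max())
    c=(x.mean(),y.mean())
    if d is t: ct=c;print(onz(t,*c,0.11))
print(tri(t,ct,s,c))
E
```

```text
42 288.1666666666667 191.97619047619048 285 291 188 195
[0.53426828 0.38100958 0.11      ]
116 269.7931034482759 214.25862068965517 265 275 206 226
(array([0.53521413, 0.3813814 , 0.10285199]), np.float64(0.000935912511805873))
```

View pics/topc.png

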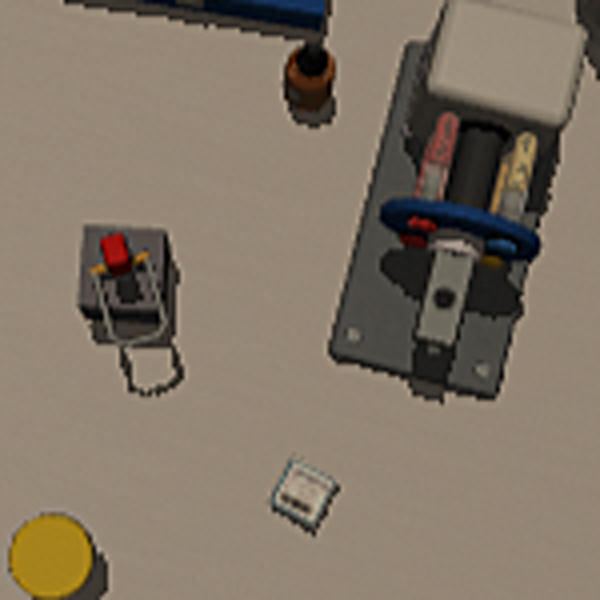

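View pics/scenec.png

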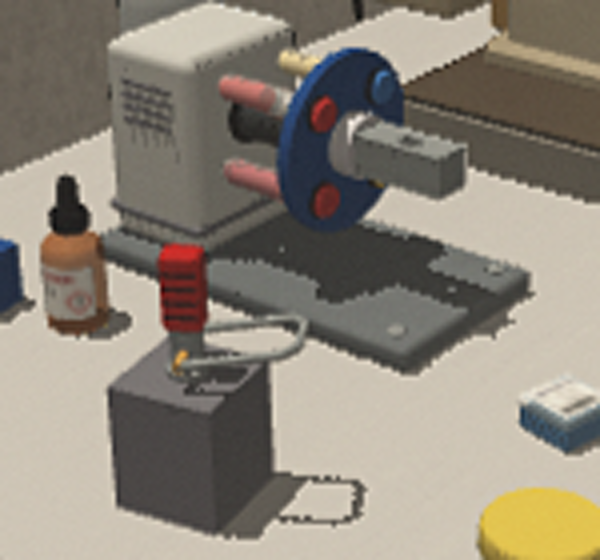

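Top crop: hole visible at full-image (371,204.2); pin pivot about (290.5,196.5); loop crossbar about (294,213.8). Scene crop: the loop points toward the robot side and the pin stands upright with its collar on the block. Next I'll compute poses.

```bash
python3 - <<'E'
from h import *
t=cams.read_camera("top");s=cams.read_camera("scene")
C=lambda u,v:(u/4+260-.375,v/4+130-.375)
hole=onz(t,*C(444,297),.096);print("hole",hole, "tri",tri(t,C(444,297),s,(412/4+225-.4,141/4+145-.4)))
f=lambda a,z:onz(t,*C(*a),z)
yaw=lambda d:np.degrees(np.arctan2(d[1],d[0]))
a=(f((435,250),.096)+f((473,253),.096))/2;b=(f((415,338),.096)+f((458,345),.096))/2
print("shaft end",b,"hub",a,yaw(a-b),np.linalg.norm(b-hole))
print("base left edge yaw",yaw(f((408,42),.014)-f((332,355),.014)), "front", yaw(f((332,355),.014)-f((497,397),.014))-90)
p=f((122,266),.072);c=f((137,335),.081);print("pivot",p,"bar",c,yaw(p-c),np.linalg.norm(p-c))
print("block left edge yaw",yaw(f((85,226),.06)-f((78,308),.06)),"top edge",yaw(f((85,226),.06)-f((168,231),.06))-90)
print("pot",f((50,555),.055),"box",f((305,493),.017),"bottle",f((312,65),.075))
st=ctrl.get_state();print(R.from_quat(st["tcp_rot"]).as_matrix().round(3))
E
```

```text
hole [0.51138824 0.1910059  0.096     ] tri (array([0.51152529, 0.19053078, 0.09341522]), np.float64(0.0005993817526569314))
shaft end [0.48543073 0.19563684 0.096     ] hub [0.53822574 0.18487179 0.096     ] -11.524783935637982 0.02636736345599241
base left edge yaw -13.497971621380211 front -13.698230139284007
pivot [0.53160432 0.37913124 0.072     ] bar [0.48908866 0.36869008 0.081     ] 13.797850439240156 0.04469450472538263
block left edge yaw -3.131955099384689 top edge -2.7896231937144194
pot [0.36171874 0.41841222 0.055     ] box [0.40067244 0.26685803 0.017     ] bottle [0.65667824 0.26651805 0.075     ]
[[-0.     0.935  0.354]
 [ 0.001  0.354 -0.935]
 [-1.     0.    -0.001]]
```

```bash
python3 - <<'E'
from h import *
t=cams.read_camera("top");s=cams.read_camera("scene")
b1=cv2.resize(t["color"][140:400,380:640],None,fx=2,fy=2);b2=cv2.resize(s["color"][0:260,310:570],None,fx=2,fy=2)
b1=cv2.resize(b1,(400,400));b2=cv2.resize(b2,(400,400))
cv2.imwrite("pics/mic.png",np.hstack([b1,b2])[...,::-1])
for a,b in(((575,262),(488,40)),((520,190),(432,10)),((470,195),(355,128))): print(tri(t,a,s,b))
for z in (0.05,.2,.35,.45): print(z,[onz(t,*p,z).round(3)[:2].tolist() for p in((410,300),(515,345),(570,360),(600,250),(440,175),(530,345))])
E
```

```text
(array([ 0.32677982, -0.11689188,  0.32756429]), np.float64(0.10955456525675232))
(array([0.428195  , 0.00447066, 0.40176545]), np.float64(0.11453434443327531))
(array([ 0.52916337, -0.02220227,  0.1377674 ]), np.float64(0.00415203316721628))
0.05 [[0.293, 0.095], [0.196, -0.143], [0.164, -0.266], [0.414, -0.363], [0.593, 0.012], [0.196, -0.177]]
0.2 [[0.306, 0.132], [0.225, -0.066], [0.199, -0.169], [0.407, -0.25], [0.556, 0.063], [0.226, -0.095]]
0.35 [[0.32, 0.169], [0.255, 0.01], [0.234, -0.071], [0.4, -0.136], [0.519, 0.113], [0.255, -0.012]]
0.45 [[0.329, 0.193], [0.275, 0.061], [0.258, -0.007], [0.396, -0.061], [0.495, 0.147], [0.275, 0.042]]
```

View pics/mic.png

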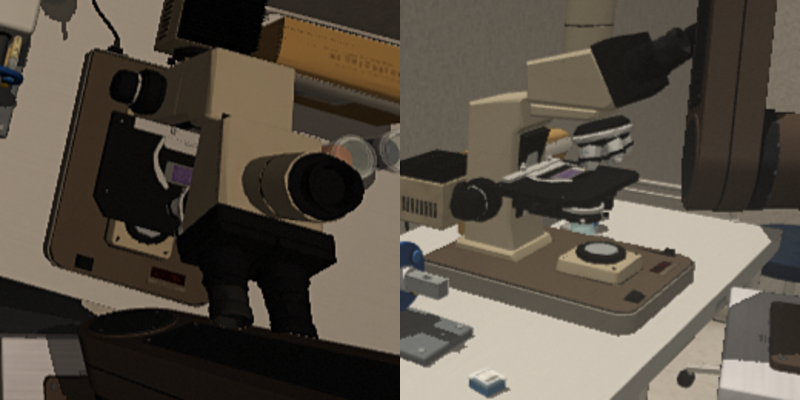

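Microscope triangulation: the stage and head reach x≈0.25–0.55, y≈-0.2–0.1, and the phototube top is at z≈0.43. I'll go over it at z≈0.6.

Request:
{"api": "play_rows", "payload": {
  "rows": [
    [100,[-1,0,0],[0,0,0]],
    [100,[-1,0,0],[0,0,0]],
    [100,[-1,0,0],[0,0,0]],
    [100,[-1,0,0],[0,0,0]],
    [100,[-1,0,0],[0,0,0]],
    [100,[-1,0,0],[0,0,0]],
    [100,[-1,0,0],[0,0,0]],
    [100,[-1,0,0],[0,0,0]],
    [100,[-1,0,0],[0,0,0]]
  ]
}}

```text
time: 1.15
eef_pos: [0.239, -0.6313, 0.5378]
tcp_rot: [0.399, 0.579, -0.404, 0.585]
contact_force: [-0.9, 0.3, 0.6]
opening: 0.996
```

Request:
{"api": "play_rows", "payload": {
  "rows": [
    [100,[-0.2,0.9,-0.65],[0,0,0]],
    [100,[-0.2,0.9,-0.65],[0,0,0]],
    [100,[-0.2,0.9,-0.65],[0,0,0]],
    [100,[-0.2,0.9,-0.65],[0,0,0]],
    [100,[-0.2,0.9,-0.65],[0,0,0]],
    [100,[-0.2,0.9,-0.65],[0,0,0]],
    [100,[-0.2,0.9,-0.65],[0,0,0]],
    [100,[-0.2,0.9,-0.65],[0,0,0]],
    [100,[-0.2,0.9,-0.65],[0,0,0]],
    [100,[-0.2,0.9,-0.65],[0,0,0]]
  ]
}}

```text
time: 1.98
eef_pos: [0.4236, -0.3513, 0.5905]
tcp_rot: [0.401, 0.583, -0.401, 0.582]
contact_force: [0.4, -0.3, 0.1]
opening: 0.997
```

Request:
{"api": "play_rows", "payload": {
  "rows": [
    [100,[0,0.7,-0.8],[0,0,0]],
    [100,[0,0.7,-0.8],[0,0,0]],
    [100,[0,0.7,-0.8],[0,0,0]],
    [100,[0,0.7,-0.8],[0,0,0]],
    [100,[0,0.7,-0.8],[0,0,0]],
    [100,[0,0.7,-0.8],[0,0,0]],
    [100,[0,0.7,-0.8],[0,0,0]],
    [100,[0,0.7,-0.8],[0,0,0]],
    [100,[0,0.7,-0.8],[0,0,0]],
    [100,[0,0.7,-0.8],[0,0,0]]
  ]
}}

```text
time: 2.82
eef_pos: [0.5345, -0.0549, 0.5887]
tcp_rot: [0.401, 0.583, -0.402, 0.581]
contact_force: [0.2, -0.9, -0.8]
opening: 1.001
```

Request:
{"api": "play_rows", "payload": {
  "rows": [
    [100,[0,0.23,-0.8],[0.07,0,0]],
    [100,[0,0.23,-0.8],[0.07,0,0]],
    [100,[0,0.23,-0.8],[0.07,0,0]],
    [100,[0,0.23,-0.8],[0.07,0,0]],
    [100,[0,0.23,-0.8],[0.07,0,0]],
    [100,[0.7,0.23,-0.8],[0.07,0,0]],
    [100,[0.7,0.23,-0.8],[0.07,0,0]],
    [100,[0.7,0.23,-0.8],[0.07,0,0]],
    [100,[0.7,0.23,-0.8],[0.07,0,0]],
    [100,[0.7,0.23,-0.8],[0.07,0,0]]
  ]
}}

```text
time: 3.65
eef_pos: [0.5137, 0.1911, 0.3836]
tcp_rot: [0.433, 0.558, -0.435, 0.558]
contact_force: [0.4, 0.1, -0.3]
opening: 0.999
```

```bash
python3 - <<'E'
from h import *
st=ctrl.get_state();print(st["eef_pos"],st["qpos"].round(2),st["time"])
w=cams.read_camera("wrist");cv2.imwrite("pics/w1.png",w["color"][...,::-1])
print(np.round(w["view"],3).tolist(),w["fx"],w["cx"],w["cy"])
for p in([.511,.191,.096],[.485,.196,.096],[.532,.379,.072]):print(proj(w,np.array(p)))
E
```

```text
[0.51367248 0.19111737 0.38356853] [ 0.17 -0.07  1.69 -0.    1.52  1.49] 3.65
[[0.247, -0.969, 0.001, 0.058], [-0.927, -0.236, 0.292, 0.439], [-0.282, -0.073, -0.957, 0.684], [0.0, 0.0, 0.0, 1.0]] 282.4804216095587 318.3943852507207 197.0626365977258
[317.56674394 163.61978932]
[310.3642436  178.84276248]
[203.14513169 118.14004365]
```

View pics/w1.png

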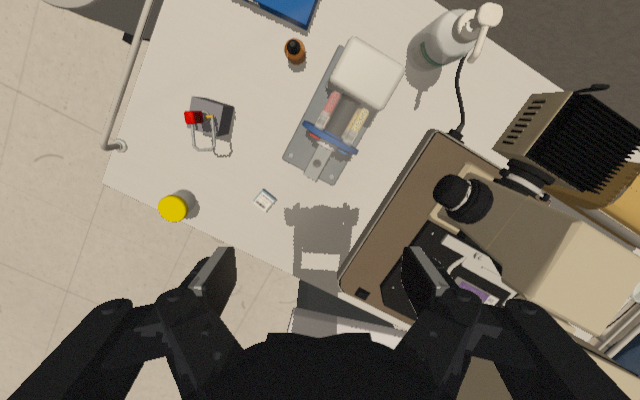

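The wrist view shows the hole near (317,163), as predicted, and the pin at (195,117). Moving above the pin.

Request:
{"api": "play_rows", "payload": {
  "rows": [
    [80,[0,0.22,-0.6],[0,0,0]],
    [80,[0,0.22,-0.6],[0,0,0]],
    [80,[0.2,0.22,-0.6],[0,0,0]],
    [80,[0.43,0.22,-0.6],[0,0,0]],
    [80,[0.43,0.22,-0.6],[0,0,0]],
    [80,[0.43,0.22,-0.6],[0,0,0]],
    [80,[0.43,0.22,-0.6],[0,0,0]],
    [80,[0.43,0.22,-0.6],[0,0,0]]
  ]
}}

```text
time: 4.37
eef_pos: [0.5324, 0.3823, 0.2539]
tcp_rot: [0.431, 0.56, -0.436, 0.558]
contact_force: [0.3, -0.7, -0.1]
opening: 0.799
```

```bash
python3 - <<'E'
from h import *
st=ctrl.get_state();M=R.from_quat(st["tcp_rot"]).as_matrix();print(st["eef_pos"],st["qpos"].round(2));print(M.round(3))
w=cams.read_camera("wrist")
np.save("w2.npy",w["color"])
c=w["color"];print(proj(w,np.array([.534,.3805,.1])))
m=red(w);n,l,s,ce=cv2.connectedComponentsWithStats(m.astype(np.uint8));i=[k for k in range(1,n) if s[k,4]>60]
print([(s[k].tolist(),ce[k].round(1)) for k in i])
u,v=map(int,proj(w,np.array([.52,.375,.09])));x0=max(0,min(u-75,490));y0=max(0,min(v-60,250))
cv2.imwrite("pics/w2.png",cv2.resize(c[y0:y0+120,x0:x0+150],None,fx=5,fy=5,interpolation=2)[...,::-1]);print(x0,y0)
E
```

```text
[0.53237111 0.38231023 0.25389237] [ 0.47  0.23  1.6  -0.    1.32  1.79]
[[-0.007  0.969  0.249]
 [-0.004  0.249 -0.969]
 [-1.    -0.008  0.003]]
[319.63710027 181.44930287]
[]
246 132
```

View pics/w2.png

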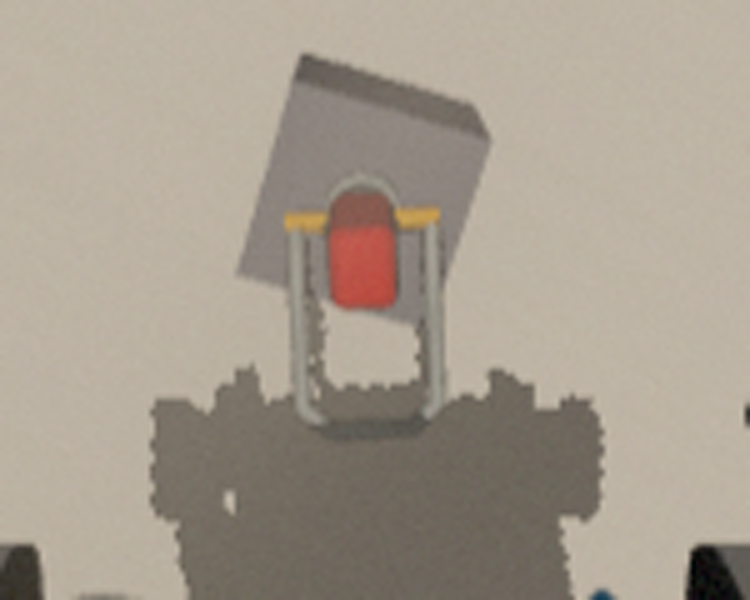

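The wrist crop shows the pin aligned to the tool within about 2–3°: handle top at crop (363,267), i.e. full (318.5,185.3), and pivot at (318.2,175.2).

```bash
python3 - <<'E'
from h import *
w=cams.read_camera("wrist");C=lambda u,v:(246+u/5-.4,132+v/5-.4)
f=lambda a,z:onz(w,*C(*a),z)
print("top",f((363,267),.118),"pivot",f((363,218),.072))
l,r=f((288,222),.072),f((438,214),.072);d=l-r;print(l,r,np.linalg.norm(d),np.degrees(np.arctan2(d[1],d[0]))-90)
b=f((368,428),.081);p=f((363,218),.072);print(b,np.degrees(np.arctan2(*(p-b)[1::-1])),np.linalg.norm(p-b))
st=ctrl.get_state();print(st["eef_pos"])
E
```

```text
top [0.53544066 0.38238723 0.118     ] pivot [0.53551144 0.38234807 0.072     ]
[0.53016035 0.39934006 0.072     ] [0.54085456 0.36538135 0.072     ] 0.035602807993006774 17.48015445362674
[0.4876321  0.36884402 0.081     ] 15.750760036178049 0.050554821450725256
[0.53436748 0.38257187 0.25992158]
```

Request:
{"api": "play_rows", "payload": {
  "rows": [
    [60,[0.1,0,0],[-0.025,0,0]],
    [60,[0.2,0,0],[-0.025,0,0]],
    [60,[0.3,0,0],[-0.025,0,0]],
    [60,[0.4,0,0],[-0.025,0,0]],
    [60,[0.5,0,0],[-0.025,0,0]],
    [60,[0.5,0,0],[-0.025,0,0]],
    [60,[0.5,0,0],[-0.025,0,0]],
    [60,[0.5,0,0],[-0.025,0,0]]
  ]
}}

```text
time: 5.13
eef_pos: [0.5353, 0.3842, 0.1123]
tcp_rot: [0.424, 0.566, -0.421, 0.568]
contact_force: [-0.1, 0.8, 1.1]
opening: 0.6
```

```bash
python3 - <<'E'
from h import *
for i in range(6):
    st=ctrl.get_state();print(st["eef_pos"].round(4),st["contact_force"].round(2),st["time"]);w=cams.read_camera("wrist")
E
```

```text
[0.5353 0.3842 0.1123] [-0.08  0.83  1.06] 5.1333
[0.5354 0.3845 0.1127] [-0.27 -0.39 -0.13] 5.1833
[0.5352 0.3847 0.1126] [ 0.5  -0.42  0.6 ] 5.2333
[0.5348 0.3847 0.112 ] [0.3  0.8  0.27] 5.2833
[0.5343 0.3846 0.1113] [-0.64 -0.27 -0.19] 5.3333
[0.5339 0.3845 0.1106] [ 0.21 -0.8  -1.41] 5.3833
```

Request:
{"api": "play_rows", "payload": {
  "rows": [
    [60,[0.04,0,0.006],[0,0,0]],
    [50,[0.083,0,0.006],[0,0,0]],
    [40,[0.083,0,0.006],[0,0,0]],
    [30,[0.083,0,0.006],[0,0,0]],
    [22,[0.083,0,0.006],[0,0,0]],
    [10,[0.083,0,0.006],[0,0,0]],
    [0,[0.083,0,0.006],[0,0,0]],
    [0,[0.083,0,0.006],[0,0,0]],
    [0,[0.083,0,0.006],[0,0,0]],
    [0,[0.083,0,0.006],[0,0,0]]
  ],
  "force": 50
}}

```text
time: 6.27
eef_pos: [0.5331, 0.3823, 0.0832]
tcp_rot: [0.422, 0.567, -0.422, 0.567]
contact_force: [0.3, -0.3, -1.7]
opening: 0.155
```

Request:
{"api": "play_rows", "payload": {
  "rows": [
    [0,[-0.05,0,0],[0,0,0]],
    [0,[-0.1,0,0],[0,0,0]],
    [0,[-0.2,0,0],[0,0,0]],
    [0,[-0.3,0,0],[0,0,0]],
    [0,[-0.4,0,0],[0,0,0]],
    [0,[-0.45,0,0],[0,0,0]],
    [0,[-0.45,0,0],[0,0,0]],
    [0,[-0.45,0,0],[0,0,0]]
  ]
}}

```text
time: 6.93
eef_pos: [0.5338, 0.3827, 0.2211]
tcp_rot: [0.424, 0.567, -0.421, 0.568]
contact_force: [-0.0, 0.2, -1.4]
opening: 0.156
```

```bash
python3 - <<'E'
from h import *
st=ctrl.get_state();M=R.from_quat(st["tcp_rot"]).as_matrix();print(st["eef_pos"],st["contact_force"],st["opening"]);print(M.round(3))
print("delta tool axes", M.T@(np.array([.511,.191,.23])-st["eef_pos"])/.3, "yaw y", np.degrees(np.arctan2(M[1,1],M[0,1])))
E
```

```text
[0.53383456 0.38266022 0.2210696 ] [-0.03420938  0.23645504 -1.35430047] 0.15586903794223367
[[ 0.004  0.958  0.287]
 [ 0.002  0.287 -0.958]
 [-1.     0.004 -0.001]]
delta tool axes [-0.03132651 -0.256217    0.59008703] yaw y 16.686375475074197
```

Request:
{"api": "play_rows", "payload": {
  "rows": [
    [0,[-0.05,-0.05,0.12],[0.067,0,0]],
    [0,[-0.05,-0.1,0.24],[0.133,0,0]],
    [0,[-0.05,-0.15,0.36],[0.2,0,0]],
    [0,[-0.05,-0.2,0.48],[0.267,0,0]],
    [0,[-0.05,-0.25,0.59],[0.333,0,0]],
    [0,[-0.05,-0.256,0.59],[0.333,0,0]],
    [0,[-0.05,-0.256,0.59],[0.333,0,0]],
    [0,[-0.05,-0.256,0.59],[0.333,0,0]]
  ]
}}

```text
time: 7.6
eef_pos: [0.5097, 0.1906, 0.2319]
tcp_rot: [-0.554, -0.439, 0.555, -0.438]
contact_force: [0.1, -0.2, -1.0]
opening: 0.152
```

```bash
python3 - <<'E'
from h import *
st=ctrl.get_state();M=R.from_quat(st["tcp_rot"]).as_matrix();print(st["eef_pos"],st["contact_force"],st["opening"])
print("yaw y", np.degrees(np.arctan2(M[1,1],M[0,1])))
w=cams.read_camera("wrist");s=cams.read_camera("scene");t=cams.read_camera("top")
print(proj(w,np.array([.511,.191,.096])),proj(s,np.array([.511,.191,.096])))
a=cv2.resize(w["color"][100:280,230:410],(400,400),interpolation=2)
b=cv2.resize(s["color"][90:220,265:395],(400,400),interpolation=2)
cv2.imwrite("pics/w3.png",np.hstack([a,b])[...,::-1])
E
```

```text
[0.50973407 0.19064273 0.23186487] [ 0.09721851 -0.24198429 -0.97333279] 0.15207906686893893
yaw y -13.29151061053054
[317.65020909 186.55975149] [327.59403544 178.75544715]
```

View pics/w3.png

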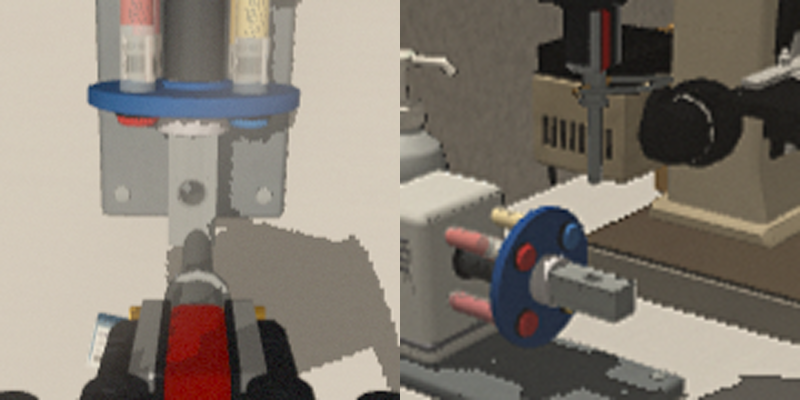

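Wrist view: hole at full (316.0,186.3), pin nose at (318.2,~206). Scene: hole at (327.6,179), as predicted, and nose at (328.4,149.5).

```bash
python3 - <<'E'
from h import *
w=cams.read_camera("wrist");s=cams.read_camera("scene");t=cams.read_camera("top")
st=ctrl.get_state();M=R.from_quat(st["tcp_rot"]).as_matrix();e=st["eef_pos"];print(e)
h=onz(w,316,186.2,.096);print("hole w",h, "tri ws",tri(w,(316,186.2),s,(327.5,178.9)),"top .511 .191")
n=onz(w,318.2,206,e[2]-.073);print("nose w",n,"scene",onz(s,328.4,149.3,e[2]-.073), "tri",tri(w,(318.2,206),s,(328.4,149.3)))
for H in(h,np.array([.5114,.191,.096])):
  print((M.T@(H-n))[1:]/.3,(M.T@(H-e))[1:]/.3)
print("pred nose px",proj(w,np.r_[e[:2],e[2]-.073]),proj(s,np.r_[e[:2],e[2]-.073]),"tool y,z off of nose from tcp m",(M.T@(n-e)))
E
```

```text
[0.51033548 0.19159395 0.23285465]
hole w [0.51222408 0.1936519  0.096     ] tri ws (array([0.5113563 , 0.19318425, 0.0962538 ]), np.float64(0.002031889869853051)) top .511 .191
nose w [0.51202542 0.19137162 0.15985465] scene [0.50653493 0.19665138 0.15985465] tri (array([0.51009137, 0.19107295, 0.15725341]), np.float64(0.0022962730312821047))
[-0.00099502 -0.00757286] [ 0.00476695 -0.00816118]
[-0.0016523   0.00166042] [0.00410966 0.00107211]
pred nose px [318.40909591 207.99633519] [327.5936645  148.24606359] tool y,z off of nose from tcp m [ 0.07299922  0.00172859 -0.00017649]
```

Request:
{"api": "play_rows", "payload": {
  "rows": [
    [0,[0.05,0,-0.006],[0,0,0]],
    [0,[0.1,0,-0.006],[0,0,0]],
    [0,[0.15,0,-0.006],[0,0,0]],
    [0,[0.165,0,-0.006],[0,0,0]],
    [0,[0.165,0,-0.006],[0,0,0]],
    [0,[0.165,0,-0.006],[0,0,0]]
  ]
}}

```text
time: 8.4
eef_pos: [0.511, 0.1928, 0.1839]
tcp_rot: [0.554, 0.439, -0.554, 0.439]
contact_force: [0.0, -1.2, -0.7]
opening: 0.155
```

```bash
python3 - <<'E'
from h import *
st=ctrl.get_state();print(st["eef_pos"],st["contact_force"])
w=cams.read_camera("wrist");s=cams.read_camera("scene")
print(np.round(w["view"],4).tolist())
a=cv2.resize(w["color"][150:230,278:358],(400,400),interpolation=2)
b=cv2.resize(s["color"][130:210,288:368],(400,400),interpolation=2)
cv2.imwrite("pics/w4.png",np.hstack([a,b])[...,::-1])
E
```

```text
[0.51097303 0.19275881 0.18390109] [ 0.00381011 -1.16535982 -0.72851755]
[[-0.2289, -0.9735, 0.0001, 0.3045], [-0.9317, 0.2191, 0.2898, 0.4106], [-0.2821, 0.0662, -0.9571, 0.4653], [0.0, 0.0, 0.0, 1.0]]
```

View pics/w4.png

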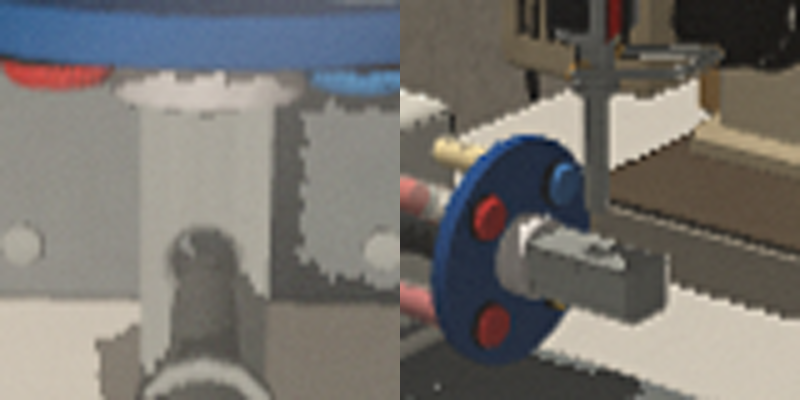

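```bash
python3 - <<'E'
from h import *
w=cams.read_camera("wrist");s=cams.read_camera("scene")
st=ctrl.get_state();M=R.from_quat(st["tcp_rot"]).as_matrix();e=st["eef_pos"];print(e)
C=lambda u,v,a,b:(a+u/5-.4,b+v/5-.4)
h=onz(w,*C(205,261,278,150),.096);print("hole w",h,"scene",onz(s,*C(198,243,288,130),.096))
print("proj over hole z=.111 in scene (tip bottom .107..)",[C2.round(1).tolist() for C2 in(proj(s,h+[0,0,.015]),proj(s,onz(s,*C(198,243,288,130),.096)+[0,0,.015]))],"seen",C(197,210,288,130))
print((M.T@(h-e))/.3,"pred nose px",proj(w,np.r_[e[:2],e[2]-.073]))
c=w["color"][150:230,278:358].astype(int).sum(2)//3
print(c[44:76:2,28:54])
E
```

```text
[0.51153978 0.19258325 0.18490772]
hole w [0.51197668 0.19244265 0.096     ] scene [0.51282619 0.18867889 0.096     ]
proj over hole z=.111 in scene (tip bottom .107..) [[326.8, 171.9], [327.2, 171.2]] seen (327.0, 171.6)
[0.29636139 0.00090389 0.0003788 ] pred nose px [318.55408041 208.33538601]
[[151 162 161 163 161 162 162 163 162 164 161 161 162 162 160 163 163 162
  161 164 163 163 165 164 166 161]
 [152 161 161 160 162 162 164 162 154 137 137 128 114 114 116 126 141 151
  160 164 164 163 165 166 167 160]
 [151 161 162 162 163 160 149 133 124 136  95  95  93  93  91  89  93 105
  116 145 164 165 164 164 164 159]
 [152 161 162 162 161 147 126  98 109 126 131  91  89  93  91  89  92  91
   99 132 147 162 164 165 165 158]
 [151 161 161 161 159 131 115  92  92  97  97  98  96  99  98  98  86  89
   89  95 127 139 164 164 166 158]
 [152 163 162 164 159 136 128  90  96 102 101 100 101  97  92  90  90  85
   85  89  95 110 163 163 165 157]
 [151 161 160 162 161 151 141 122 105 101 105 101 104 100  97  94  91  85
   87  95  97 107 146 166 164 159]
 [152 160 163 163 161 162 145  99 101 1
[... 242 characters left out ...]
96  94  86
   81  94 100 100  99  99  97 105]
 [164 161 162 163 164 160 113 101  99 101 101 101  99  98  96  93  88  87
   81  89  98  96  96  97  95 102]
 [144 160 162 161 162 158 106  99 102 103  99  99 100  98  94  93  84  82
   79  84  97  97  99  98  97 108]
 [144 161 163 162 163 157  97  98  95  96  94  94  90  81  82  83  82  80
   80  85  95  98  99  97  95 106]
 [144 162 163 161 157  97 100  91  81  85  87  93  91  84  83  80  80  80
   74  76  98  99  99  98  96 107]
 [133 142 142 138 100 101  95  95 102 124 128 143 155 153 138 135 117 112
   97  91  89  91  97  97  97 107]
 [111  98 101 106 135 159 163 167 166 165 165 164 164 162 163 163 163 164
  164 157 147 118  83  91  98 113]]
```

Request:
{"api": "play_rows", "payload": {
  "rows": [
    [0,[0.02,0.001,0],[0,0,0]],
    [0,[0.035,0.001,0],[0,0,0]],
    [0,[0.045,0.001,0],[0,0,0]],
    [0,[0.05,0.001,0],[0,0,0]],
    [0,[0.055,0.001,0],[0,0,0]],
    [0,[0.057,0.001,0],[0,0,0]],
    [0,[0.057,0.001,0],[0,0,0]]
  ]
}}

```text
time: 9.18
eef_pos: [0.511, 0.1923, 0.1663]
tcp_rot: [-0.554, -0.439, 0.555, -0.439]
contact_force: [0.3, 0.6, -1.3]
opening: 0.157
```

Request:
{"api": "play_rows", "payload": {
  "rows": [
    [0,[0.003,0,0],[0,0,0]],
    [0,[0.006,0,0],[0,0,0]],
    [0,[0.009,0,0],[0,0,0]],
    [0,[0.012,0,0],[0,0,0]],
    [0,[0.012,0,0],[0,0,0]]
  ]
}}

```text
time: 9.6
eef_pos: [0.511, 0.1923, 0.1627]
tcp_rot: [-0.554, -0.439, 0.555, -0.439]
contact_force: [-0.1, -0.2, -1.0]
opening: 0.154
```

Nose is at about 0.090, below the shaft top, with no contact force, so it is in the hole. I'll carry on in gentle steps.

Request:
{"api": "play_rows", "payload": {
  "rows": [
    [0,[0.005,0,0],[0,0,0]],
    [0,[0.01,0,0],[0,0,0]],
    [0,[0.015,0,0],[0,0,0]],
    [0,[0.02,0,0],[0,0,0]],
    [0,[0.025,0,0],[0,0,0]],
    [0,[0.025,0,0],[0,0,0]]
  ]
}}

```text
time: 10.1
eef_pos: [0.5108, 0.1923, 0.1549]
tcp_rot: [-0.554, -0.439, 0.555, -0.439]
contact_force: [-0.4, -0.2, -2.5]
opening: 0.156
```

Request:
{"api": "play_rows", "payload": {
  "rows": [
    [0,[0.008,0,0],[0,0,0]],
    [0,[0.016,0,0],[0,0,0]],
    [0,[0.024,0,0],[0,0,0]],
    [0,[0.032,0,0],[0,0,0]],
    [0,[0.04,0,0],[0,0,0]],
    [0,[0.04,0,0],[0,0,0]]
  ]
}}

```text
time: 10.6
eef_pos: [0.5107, 0.1922, 0.1426]
tcp_rot: [-0.554, -0.439, 0.555, -0.439]
contact_force: [-0.8, 0.2, -1.3]
opening: 0.157
```

Request:
{"api": "play_rows", "payload": {
  "rows": [
    [0,[0.009,0,0],[0,0,0]],
    [0,[0.018,0,0],[0,0,0]],
    [0,[0.027,0,0],[0,0,0]],
    [0,[0.036,0,0],[0,0,0]],
    [0,[0.045,0,0],[0,0,0]],
    [0,[0.054,0,0],[0,0,0]],
    [0,[0.06,0,0],[0,0,0]],
    [0,[0.06,0,0],[0,0,0]]
  ]
}}

```text
time: 11.27
eef_pos: [0.5108, 0.1923, 0.1248]
tcp_rot: [-0.554, -0.439, 0.555, -0.439]
contact_force: [0.9, 0.1, -1.6]
opening: 0.157
```

Request:
{"api": "play_rows", "payload": {
  "rows": [
    [0,[0.003,0,0],[0,0,0]],
    [0,[0.006,0,0],[0,0,0]],
    [0,[0.009,0,0],[0,0,0]],
    [0,[0.012,0,0],[0,0,0]],
    [0,[0.015,0,0],[0,0,0]],
    [0,[0.015,0,0],[0,0,0]]
  ]
}}

```text
time: 11.77
eef_pos: [0.511, 0.1923, 0.1207]
tcp_rot: [-0.554, -0.439, 0.555, -0.439]
contact_force: [-0.1, 0.5, -1.5]
opening: 0.157
```

Request:
{"api": "play_rows", "payload": {
  "rows": [
    [0,[0.003,0,0],[0,0,0]],
    [0,[0.005,0,0],[0,0,0]],
    [0,[0.007,0,0],[0,0,0]],
    [0,[0.007,0,0],[0,0,0]]
  ]
}}

```text
time: 12.1
eef_pos: [0.5111, 0.1924, 0.1188]
tcp_rot: [0.555, 0.439, -0.554, 0.439]
contact_force: [0.6, -0.4, -1.0]
opening: 0.159
```

Request:
{"api": "play_rows", "payload": {
  "rows": [
    [0,[0.003,0,0],[0,0,0]],
    [0,[0.006,0,0],[0,0,0]],
    [0,[0.006,0,0],[0,0,0]]
  ]
}}

```text
time: 12.35
eef_pos: [0.5117, 0.1923, 0.1187]
tcp_rot: [0.555, 0.439, -0.554, 0.439]
contact_force: [-2.7, -1.5, 6.3]
opening: 0.158
```

Upward force of about 8 N at exactly the seated height: the collar is on the shaft. Releasing and rising.

Request:
{"api": "play_rows", "payload": {
  "rows": [
    [20,[0,0,0],[0,0,0]],
    [35,[0,0,0],[0,0,0]],
    [50,[0,0,0],[0,0,0]],
    [50,[0,0,0],[0,0,0]],
    [50,[-0.08,0,0],[0,0,0]],
    [50,[-0.18,0,0],[0,0,0]],
    [50,[-0.3,0,0],[0,0,0]],
    [50,[-0.3,0,0],[0,0,0]],
    [50,[-0.3,0,0],[0,0,0]]
  ]
}}

```text
time: 13.1
eef_pos: [0.5128, 0.1927, 0.21]
tcp_rot: [0.556, 0.438, -0.553, 0.44]
contact_force: [-1.1, 0.0, -0.4]
opening: 0.503
```

```bash
python3 - <<'E'
from h import *
st=ctrl.get_state();M=R.from_quat(st["tcp_rot"]).as_matrix();print(st["eef_pos"],st["contact_force"],st["opening"]);print(M.round(3))
w=cams.read_camera("wrist");s=cams.read_camera("scene")
print(np.round(w["view"],4).tolist(),proj(w,np.array([.512,.1925,.108])))
a=cv2.resize(w["color"][120:260,248:388],(400,400),interpolation=2)
b=cv2.resize(s["color"][120:220,278:378],(400,400),interpolation=2)
cv2.imwrite("pics/w5.png",np.hstack([a,b])[...,::-1])
E
```

```text
[0.51281317 0.19268763 0.21003373] [-1.11775366  0.01725877 -0.39918693] 0.5030038932015233
[[ 0.006  0.973 -0.23 ]
 [ 0.001 -0.23  -0.973]
 [-1.     0.006 -0.003]]
[[-0.2293, -0.9733, -0.0023, 0.3056], [-0.9333, 0.2192, 0.2843, 0.4067], [-0.2763, 0.0674, -0.9587, 0.488], [0.0, 0.0, 0.0, 1.0]] [319.00709041 199.04445644]
```

View pics/w5.png

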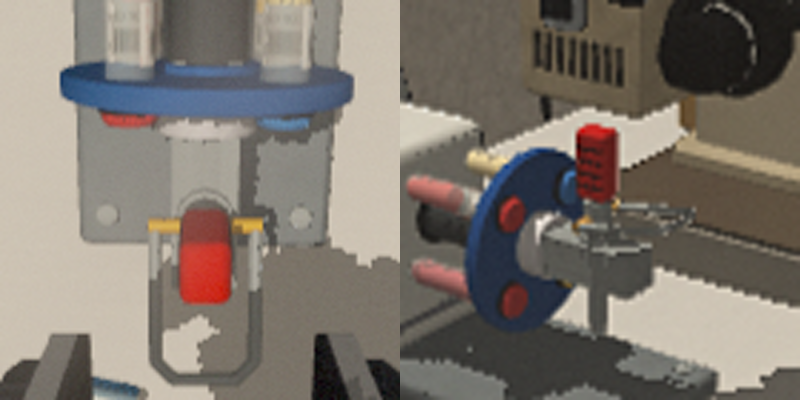

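Confirmed: the pin is seated with its shank below the shaft and the loop open; crossbar at wrist (319.7,253). Next I shut the fingers, move over the crossbar with a 12° tilt, and press it down along its arc.

Request:
{"api": "play_rows", "payload": {
  "rows": [
    [0,[0,-0.08,0],[0,0,0.05]],
    [0,[0,-0.183,0],[0,0,0.1]],
    [0,[0,-0.183,0],[0,0,0.133]],
    [0,[0.1,-0.183,0],[0,0,0.133]],
    [0,[0.2,-0.183,0],[0,0,0.133]],
    [0,[0.25,-0.183,0],[0,0,0.133]],
    [0,[0.25,-0.183,0],[0,0,0.133]],
    [0,[0.25,-0.183,0],[0,0,0.133]],
    [0,[0.25,-0.183,0],[0,0,0.133]]
  ]
}}

```text
time: 13.95
eef_pos: [0.458, 0.205, 0.1323]
tcp_rot: [0.597, 0.379, -0.506, 0.494]
contact_force: [0.4, -0.5, 0.7]
opening: 0.003
```

```bash
python3 - <<'E'
from h import *
st=ctrl.get_state();M=R.from_quat(st["tcp_rot"]).as_matrix();e=st["eef_pos"];print(e,st["contact_force"],st["opening"],st["qpos"].round(2));print(M.round(3))
u=np.array([.973,-.23,0]);P=np.array([.5118,.1925,.108]);l=np.array([.23,.973,0])
print("along",(e-P)@u,"lat",(e-P)@l)
for ph in(10,0,-10,-20,-30,-40,-48):
    p=np.radians(ph);T=P-u*(.05*np.cos(p)+.006)+[0,0,.05*np.sin(p)+.0015];print(ph,(M.T@(T-e)/.3).round(3))
E
```

```text
[0.4580007  0.20500492 0.13226859] [ 0.43276564 -0.4644585   0.73110273] 0.00277290909025117 [ 0.27 -0.08  2.17 -0.13  0.86  2.15]
[[ 0.202  0.952 -0.23 ]
 [-0.048 -0.225 -0.973]
 [-0.978  0.208 -0.   ]]
along -0.05522284956567318 lat -0.00020655669382354443
10 [ 0.046 -0.01  -0.001]
0 [ 0.074 -0.018 -0.001]
-10 [ 0.103 -0.022 -0.001]
-20 [ 0.132 -0.02  -0.001]
-30 [ 0.16  -0.014 -0.001]
-40 [ 0.187 -0.002 -0.001]
-48 [ 0.206  0.01  -0.001]
```

Request:
{"api": "play_rows", "payload": {
  "rows": [
    [0,[0.03,-0.008,0],[0,0,0]],
    [0,[0.046,-0.01,0],[0,0,0]],
    [0,[0.06,-0.014,0],[0,0,0]],
    [0,[0.074,-0.018,0],[0,0,0]],
    [0,[0.088,-0.02,0],[0,0,0]],
    [0,[0.088,-0.02,0],[0,0,0]]
  ]
}}

```text
time: 14.45
eef_pos: [0.4569, 0.2049, 0.104]
tcp_rot: [0.597, 0.379, -0.506, 0.494]
contact_force: [0.1, -0.7, 1.2]
opening: -0.002
```

Request:
{"api": "play_rows", "payload": {
  "rows": [
    [0,[0.015,-0.002,0],[0,0,0]],
    [0,[0.03,-0.001,0],[0,0,0]],
    [0,[0.044,0,0],[0,0,0]],
    [0,[0.058,0.003,0],[0,0,0]],
    [0,[0.072,0.006,0],[0,0,0]],
    [0,[0.086,0.011,0],[0,0,0]],
    [0,[0.099,0.018,0],[0,0,0]],
    [0,[0.108,0.023,0],[0,0,0]],
    [0,[0.108,0.023,0],[0,0,0]]
  ]
}}

```text
time: 15.2
eef_pos: [0.4705, 0.2017, 0.074]
tcp_rot: [0.597, 0.379, -0.506, 0.494]
contact_force: [-0.2, -0.4, -0.0]
opening: -0.004
```

```bash
python3 - <<'E'
from h import *
st=ctrl.get_state();print(st["eef_pos"],st["contact_force"])
s=cams.read_camera("scene");w=cams.read_camera("wrist")
a=cv2.resize(w["color"][100:300,220:420],(400,400),interpolation=2)
b=cv2.resize(s["color"][120:220,278:378],(400,400),interpolation=2)
cv2.imwrite("pics/w6.png",np.hstack([a,b])[...,::-1])
E
```

```text
[0.47054605 0.20172603 0.07402768] [-0.19145646 -0.3882002  -0.03827994]
```

View pics/w6.png

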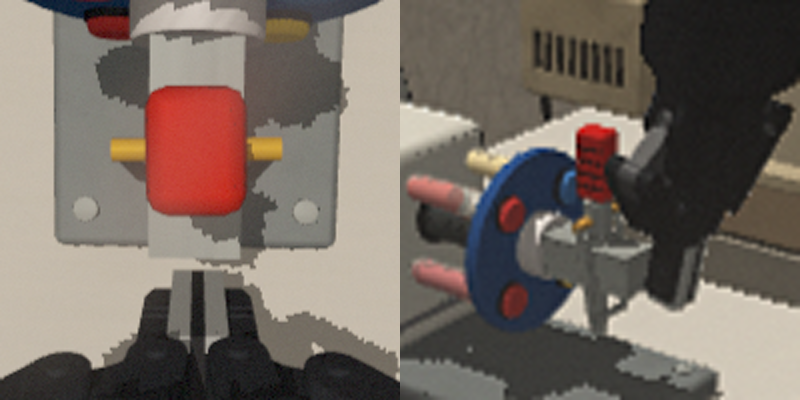

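The loop has left the finger and hangs beside the shank in the scene view at about (590,290) of the crop. No force remains. Backing off.

Request:
{"api": "play_rows", "payload": {
  "rows": [
    [0,[-0.03,-0.06,0],[0,0,0]],
    [0,[-0.1,-0.12,0],[0,0,0]],
    [0,[-0.2,-0.15,0],[0,0,0]],
    [0,[-0.32,-0.15,0],[0,0,0]],
    [0,[-0.45,-0.15,0],[0,0,0]],
    [0,[-0.45,-0.15,0],[0,0,0]],
    [0,[-0.45,-0.15,0],[0,0,0]],
    [0,[-0.45,-0.15,0],[0,0,0]]
  ]
}}

```text
time: 15.97
eef_pos: [0.4001, 0.2185, 0.1974]
tcp_rot: [0.597, 0.379, -0.506, 0.494]
contact_force: [-0.3, -0.1, -0.3]
opening: 0.001
```

```bash
python3 - <<'E'
from h import *
st=ctrl.get_state();print(st["eef_pos"],st["contact_force"],st["time"])
s=cams.read_camera("scene");w=cams.read_camera("wrist")
u=np.array([.973,-.23,0]);P=np.array([.5118,.1925,.108])
for ph in(0,-40,-60,-80.5):
    p=np.radians(ph);print(ph,proj(s,P-u*.05*np.cos(p)+[0,0,.05*np.sin(p)]).round(1))
b=cv2.resize(s["color"][140:210,293:363],(560,560),interpolation=2)
cv2.imwrite("pics/w7.png",b[...,::-1])
E
```

```text
[0.40008819 0.21853063 0.19735589] [-0.27158578 -0.0603855  -0.33066481] 15.9667
0 [348.1 179. ]
-40 [342.9 192.9]
-60 [337.3 196.4]
-80.5 [330.4 197.1]
```

View pics/w7.png

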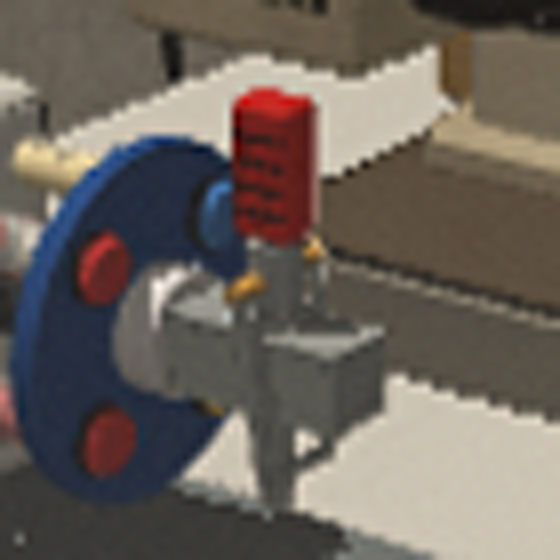

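Crossbar seen at crop (300,460); the fully shut prediction is (299,457). Pin upright and clear of the robot. Handing in.

```bash
python3 -c "
from plant import ctrl;print(ctrl.sign_off())"
```

```text
the job is handed in; nothing more can be done
None
```

The hitch pin is seated through the shaft's cross hole with its loop snapped shut, and I handed the job in at about 16 s. Sign-off gave no verdict.

- **Insertion:** I carried the pin over the hole and lowered it in small steps. There was no resistance until the collar met the shaft at about 8 N. The nose was then at z ≈ 0.046 m, the seated height. A picture after release showed the pin seated with the loop still open.
- **Loop:** I pressed it down with shut fingers along its arc, and the force on the tool fell back to zero once it snapped over.
- **Last checks:** In the final scene picture the crossbar was at crop pixel (300,460), against (299,457) predicted for fully shut. The pin stood upright and the arm was clear, with contact force within noise.
- **Disagreement:** The views put the hole 2–4 mm apart sideways, so I took a closer wrist look before inserting.
- **Not checked:** I did not measure the pot, bottle and box again at the end. The arm never came down near them.

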